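# Latch the loaded sample shuttle in its measuring position

### The arm

A 6-joint arm with a two-finger parallel gripper is mounted at the origin on a cart in front of the work surface, level with it; the furniture and walls round the work are solid. World frame = base frame: x ahead of the robot, y to its left, z up, the work surface at z = 0. Lengths are in m, angles in degrees, forces in N, time in s.
With the tool pointing down it reaches from about 0.325 to 0.85 m from the base axis. Payload 15.5 kg.
Tool frame: the origin (TCP) lies midway between the tips of the shut fingers; the grasp point (between the pads) lies 19 mm behind it; z points along the fingers, y is the line along which they close (so a half turn about z gives the same grasp; the last joint's range is limited). The gripper opens to 91 mm and grips with 3 to 60 N. Pads are 32 mm wide; open, the fingers measure 118 mm over their backs; the gripper's body (76 mm by 178 mm) begins 60 mm behind the grasp point.
Start: joints at [71.82, 28.281, 77.091, -0, 74.628, -5.472], TCP at [0.137, 0.61, 0.214] pointing down, gripper open.
Joint ranges: [-166.48, 166.48], [-47.26, 123.95], [12.59, 153.08], [-70.14, 250.14], [6.76, 159.57], [-176.63, 176.63]. Speed limits (degrees/s): [108.29, 108.29, 147.25, 172.46, 172.46, 172.46].

### API

Orientations are given as a 3x3 rotation matrix whose columns are the frame's x, y, z axes.
In Python, from bench import ctrl gives the robot as it stands. The module is installed in compiled form; this text tells all that it offers. Calls block until the motion is done:
- ctrl.goto(position, orientation): joint-space move of the TCP to a pose.
- ctrl.move_l(position, vel=0.15, ori=None, contact_N=None): straight line of the TCP; ori=None keeps the orientation; vel is the mean speed in m/s. With contact_N (N) it stops when the force on the tool has changed by that much, and returns True; else False.
- ctrl.movej(angles): joint-space move.
- ctrl.command_gripper(opening): opening from 0.0 (shut) to 1.0 (fully open); the grip force is fixed at half the most; returns when the fingers have stopped.
- ctrl.sleep(seconds).
- ctrl.ik(position, orientation): joint angles nearest the present ones, or None.
- ctrl.read_camera(name): name is "scene" or "top"; returns the picture (400x640x3 uint8, blue, green, red); there is no depth.
- ctrl.camera_params(name): a dict with "fx", "fy", "cx", "cy" (pixels), "pose" (4x4, takes a point from camera to world coordinates). Camera axes: x right, y up, looking along -z (the intrinsics and any distortion apply to the point x, -y, -z); pixel columns grow to the right and rows downward; lengths in m; the calibration is good to about 2 mm. A picture is of the moment at which its call begins. camera_params takes no time and is no camera call.
A pose or a line that the arm cannot do raises ctrl.MotionError and nothing moves.
- ctrl.sign_off(): hands the job in; it is judged then, once.
Readings, each from a call of its own:
- ctrl.current_t(): time.
- ctrl.current_q(): joint angles.
- ctrl.current_dq(): joint speeds.
- ctrl.current_effort(): joint torques, N m.
- ctrl.current_tool_pos(): TCP position.
- ctrl.current_eef_rot(): TCP orientation.
- ctrl.current_contact_force(): force on the tool from outside, world axes, zero at the start.
- ctrl.current_wrist_torque(): the same for the moment, N m.
- ctrl.current_grip_width(): opening from 0.0 (shut) to 1.0 (fully open).
- ctrl.current_grasp_force(): force on a finger pad.
Only numpy, scipy, OpenCV 4.12 (cv2) and the standard library are available. Lean on these libraries where they do the work, as an engineer would, in place of code of your own. Each camera call takes 0.05 s, during which the arm holds its last target. There are 200 camera calls.

### The job

Two small optical readers stand side by side on the bench; one has the white bottle with the blue cap in the nest of its spring-loaded shuttle. Gently push that shuttle by its blue push plate all the way in to its end stop, then let it spring back so that it comes to rest latched on its stop pin at mid position, with the bottle between the two black columns. Only push: leave the bottle standing in its nest untouched, and do not move the empty reader's shuttle or disturb anything else on the bench.

Things in the scene. Friction and masses are not known exactly. Their poses are not given: they have to be found in the camera images.
- reader_a: The reader whose shuttle carries the bottle. White base 210 x 96 x 12 mm, fixed; origin at the centre of its underside, x along the track, away from the push side, z up. Black columns 26 x 14 mm, 98 mm high, at x +7, y +-51 mm; end stop block 30 mm high at x +99 mm; pin block 33 mm high at x -30, y +52 mm. No other walls.
- reader_b: The other reader, the same in shape, its nest empty; the two may stand either way round. Size, axes and details as reader_a. To the right of both (y below about 0.10 m) a large spectrometer, 0.58 m tall, fills the bench beyond x = 0.57 m: swing in front of it.
- shuttle_a (a joint): Travel of reader_a's shuttle in m: 0 home, grows along reader_a's +x to a rigid end stop at 0.060. Spring drives it home: 3 N at 0, 6.6 N at 0.060, damping 22 N per m/s; the pin's drag adds up to about 2 N between 0.005 and 0.032. Pushed beyond 0.034 the pin springs in behind its tooth, and on release it stops at 0.032 (latched, mid position); released earlier it returns to 0.
- shuttle_b (a joint): Travel of the empty reader_b's shuttle, same meaning; it stays at 0.
- shuttle_a_push (a point): Middle of the push face (robot side) of reader_a's blue upright plate, 70 mm above the bench; moves with the shuttle. The plate is 100 mm wide, 12 mm thick, from 18 to 96 mm above the bench. Axes as the reader's: push along +x. Sloping ribs behind it; the nest begins 51 mm behind the push face.
- pin_a (a joint): Travel of reader_a's sprung stop pin in m: 0 = in (resting, or latched behind the tooth), up to about 0.010 = pushed outward by the tooth's ramp. It has a small red knob on the reader's +y side, 16 mm across, its outer end 70 mm from the centre line and 23 mm above the bench; no need to touch it.
- sample_bottle: White plastic bottle with blue cap, 43 mm diameter, 95 mm tall, loose, about 0.11 kg; origin at the centre of its underside. It stands 25 mm above the bench in a white ring nest 57 mm across and 20 mm deep on the shuttle, 80 mm behind the push face, so its top is 120 mm above the bench.
- shuttle_a_nest (a point): Centre of the nest's floor on reader_a's shuttle, 25 mm above the bench, where the bottle's underside stands.
- wash_bottle: Wash bottle with bent jet, 75 x 103 x 242 mm, loose bystander to the robot's right. Origin at the centre of its underside.
- timer: Grey bench timer, 58 x 64 x 20 mm, loose bystander. Origin at the centre of its underside.
- petri: Glass dish, 60 mm across, 14 mm high, loose bystander. Origin at the centre of its underside.
- dropper_bottle: Amber dropper bottle with black top, 33 mm across, 88 mm tall, loose bystander. Origin at the centre of its underside.
- vol_flask: Volumetric flask, 67 mm across, 217 mm tall, bystander at the back. Origin at the centre of its underside.
Not all that is in view belongs to the job. There is more than one size of the sample_bottle; the one meant has the size given above.

How it is judged:
By the outcome, as a careful person would: the job done as asked, in the order asked, and still so for the second after the job is handed in, with the robot touching nothing.
It also fails if it takes over 40 s, if anything falls off the work surface, if the arm or the gripper's body presses on something with over 40 N, if the wrist force passes 120 N, or if a joint passes its speed limit or range.

## Working session

There is one attempt and no reset: what is moved stays moved. The work goes in short steps, each a Python script; the robot and the scene stay as the last script left them, time stands still between calls to the robot, and variables do not carry over. Pictures are saved under pics/ and viewed, at most 10 in all, crops included, and the job is handed in when it is done.

```bash
mkdir -p pics; python3 - <<'E'
from bench import ctrl
import cv2
for n in("scene","top"):
    cv2.imwrite(f"pics/{n}0.png",ctrl.read_camera(n)); p=ctrl.camera_params(n); print(n,p)
E
```

```text
scene {'fx': 495.5525628586477, 'fy': 495.5525628586477, 'cx': 315.7264610192287, 'cy': 199.63583647500687, 'pose': array([[-0.74053598,  0.40667577, -0.53499653, -0.31534084],
       [-0.67200058, -0.45364749,  0.5853368 ,  1.10619436],
       [-0.00465754,  0.79298094,  0.60922864,  1.12671821],
       [ 0.        ,  0.        ,  0.        ,  1.        ]])}
top {'fx': 502.0746686874133, 'fy': 502.0746686874133, 'cx': 319.13497790968825, 'cy': 195.3037084747197, 'pose': array([[ 0.36240029,  0.72165435, -0.5898144 , -0.70690058],
       [-0.93197652,  0.2868775 , -0.22163272, -0.37740073],
       [ 0.00926226,  0.63001294,  0.7765294 ,  1.80673852],
       [ 0.        ,  0.        ,  0.        ,  1.        ]])}
```

View pics/scene0.png

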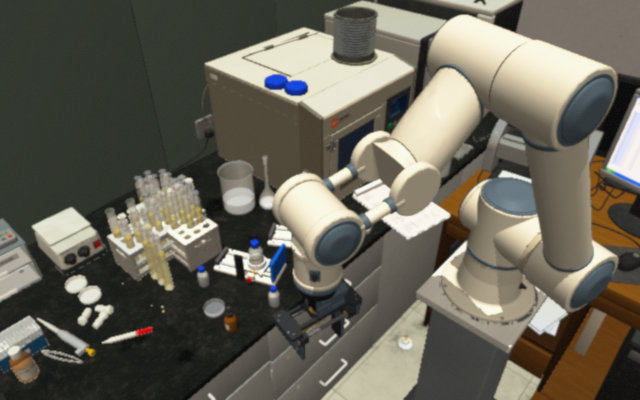

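View pics/top0.png

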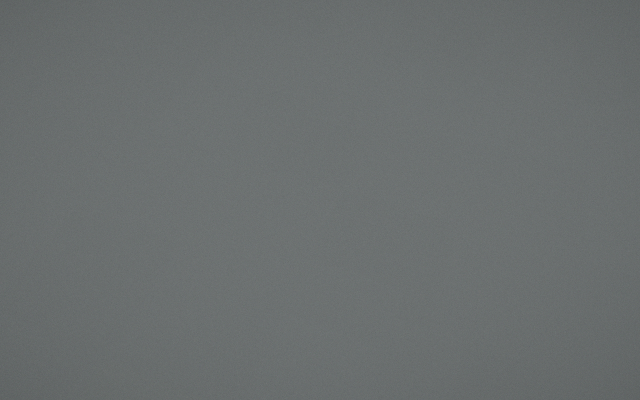

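The scene view shows the bottled reader near (255,255). The arm hides the area around it, and the top view is blank grey. I'll swing the arm left and look again.

```bash
python3 - <<'E'
from bench import ctrl
import cv2
q=list(ctrl.current_q()); q[0]=100; ctrl.movej(q)
a=ctrl.read_camera("scene"); b=ctrl.read_camera("top"); print(b.std(), ctrl.current_t())
cv2.imwrite("pics/s1.png",a); cv2.imwrite("pics/t1.png",b)
cv2.imwrite("pics/s1c.png",cv2.resize(a[190:350,170:370],None,fx=4,fy=4,interpolation=cv2.INTER_CUBIC)[:600])
E
```

```text
3.789132029457418 1.3667
```

View pics/s1c.png

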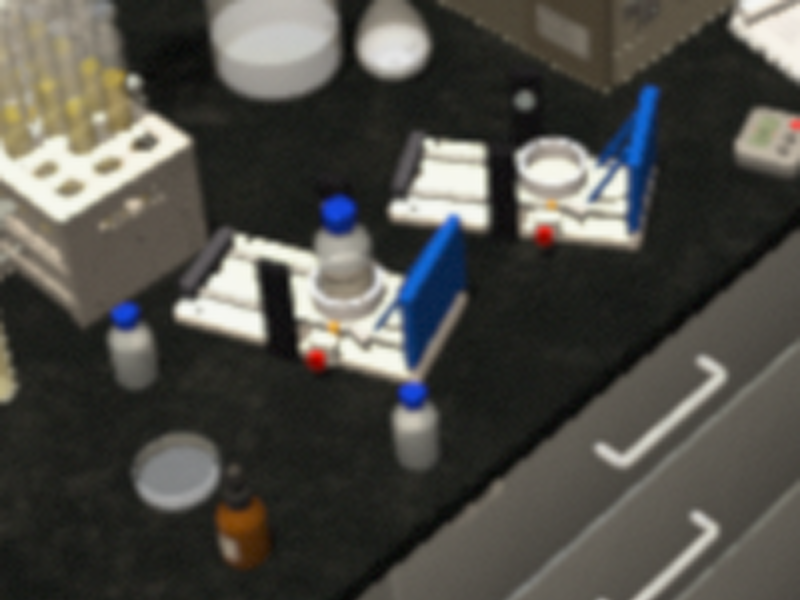

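The scene crop is clear: bottled reader at about (150–465, 215–380), empty reader behind it at about (390–655, 90–245). The top camera is blank, so I'll fit each reader's pose from the scene view using its known shape, leaving the height free as a check.

```bash
cat > fit.py <<'E'
import numpy as np, cv2
from scipy.optimize import least_squares
from bench import ctrl
P=ctrl.camera_params("scene"); T=np.linalg.inv(P["pose"])
def proj(X):
    c=np.atleast_2d(X)@T[:3,:3].T+T[:3,3]
    return np.c_[P["cx"]+P["fx"]*c[:,0]/-c[:,2], P["cy"]+P["fy"]*c[:,1]/c[:,2]]
def world(p,X):
    c,s=np.cos(p[2]),np.sin(p[2]); X=np.atleast_2d(X)
    return np.c_[p[0]+c*X[:,0]-s*X[:,1], p[1]+s*X[:,0]+c*X[:,1], p[3]+X[:,2]]
px=lambda uv: np.array(uv,float)/4+[170,190]-.375
M=np.array([[105,48,12],[-105,48,12],[-105,-48,12],[-30,70,23],[-105,50,96],[-105,-50,96],[7,51,98]])/1e3
A=px([[176,302],[415,370],[466,294],[316,359],[406,289],[457,219],[273,263]])
B=px([[390,210],[641,240],[656,172],[543,236],[634,152],[651,90],[502,147]])
E
python3 - <<'E'
from fit import *
img=cv2.imread("pics/s1.png"); big=cv2.resize(img[190:350,170:370],None,fx=4,fy=4,interpolation=cv2.INTER_CUBIC)
for n,U in(("A",A),("B",B)):
    for free in(0,1):
        best=min((least_squares(lambda p:(proj(world(np.r_[p[:3],p[3]*free],M))-U).ravel(),[.6,.3,y,0],loss='soft_l1') for y in(-2,-1,0,1,2)),key=lambda r:r.cost)
        print(n,best.x.round(4),np.degrees(best.x[2]).round(2),best.cost.round(2))
        if not free:
            p=np.r_[best.x[:3],0]; print((proj(world(p,M))-U).round(1).tolist(), world(p,[[-.105,0,.07],[-.025,0,.025]]).round(4))
            box=lambda x0,x1,y0,y1,z0,z1:[np.array([[a,b,c] for a,b in((x0,y0),(x1,y0),(x1,y1),(x0,y1))])/1e3 for c in(z0,z1)]
            for b in box(-105,105,-48,48,0,12)+box(-105,-93,-50,50,18,96)+box(-6,20,44,58,0,98):
                cv2.polylines(big,[np.int32((proj(world(p,b))-[170,190]+.375)*4)],True,(0,255,0),1)
# bystanders on bench
def floor(uv):
    u=px([uv])[0]; d=P["pose"][:3,:3]@[(u[0]-P["cx"])/P["fx"],-(u[1]-P["cy"])/P["fy"],-1]; o=P["pose"][:3,3]; return (o-d*o[2]/d[2])[:2].round(3)
for k,v in dict(smallR=(416,462),smallL=(137,382),timer=(775,175),edge1=(800,225),edge2=(370,575),dropper=(245,560),specfoot=(605,90)).items(): print(k,floor(v))
cv2.imwrite("pics/fit1.png",big[:600])
E
```

```text
A [0.5943 0.4213 0.3625 0.    ] 20.77 5.82
[[-0.5, 0.4], [0.1, 1.3], [0.3, -0.7], [-0.9, -0.1], [0.4, 2.2], [1.7, -2.0], [-0.5, -1.3]] [[0.4961 0.3841 0.07  ]
 [0.5709 0.4125 0.025 ]]
A [ 0.6235  0.399   0.3723 -0.0372] 21.33 3.87
B [0.5654 0.2193 0.5594 0.    ] 32.05 6.03
[[-0.4, 0.0], [-0.7, 0.0], [-0.1, -2.1], [-0.1, 0.4], [1.3, 3.0], [1.7, -1.1], [-0.5, -0.0]] [[0.4764 0.1636 0.07  ]
 [0.5442 0.2061 0.025 ]]
B [ 0.5831  0.2008  0.5575 -0.0232] 31.95 5.29
smallR [0.426 0.481]
smallL [0.64  0.569]
timer [0.425 0.055]
edge1 [0.371 0.091]
edge2 [0.377 0.572]
dropper [0.451 0.621]
specfoot [0.61  0.066]
```

View pics/fit1.png

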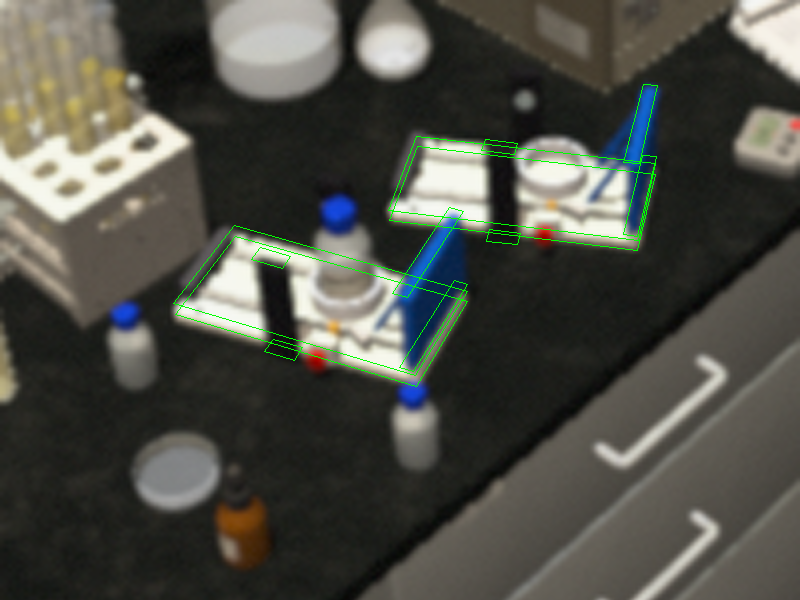

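The fit has 0.5 px-level residuals on the base and good overlay agreement. Free-height fits are weakly determined, so I'm keeping z=0. The push face of A is at (0.496, 0.384) with yaw 20.8°. Next I'll shut the fingers and approach in front of the plate.

```bash
cat > pose.py <<'E'
import numpy as np
from bench import ctrl
yaw=np.radians(20.8); d=np.array([np.cos(yaw),np.sin(yaw),0]); face=np.array([.4961,.3841,0])
def Rot(s): x=s*d; z=np.array([0,0,-1.]); return np.c_[x,np.cross(z,x),z]
def at(along,z): return face+along*d+[0,0,z]
along=lambda: float((np.array(ctrl.current_tool_pos())-face)@d)
E
python3 - <<'E'
from pose import *
import cv2
ctrl.command_gripper(0.0)
q=list(ctrl.current_q()); q[0]=65; ctrl.movej(q)
for s in(1,-1): print(s,np.round(ctrl.ik(at(-.06,.25),Rot(s)),1))
s=min((1,-1),key=lambda s:abs(ctrl.ik(at(-.06,.25),Rot(s))[5]))
ctrl.goto(at(-.06,.25),Rot(s)); ctrl.move_l(at(-.06,.064),vel=.12)
print(s,ctrl.current_t(),np.round(ctrl.current_tool_pos(),4),np.round(ctrl.current_contact_force(),2),along())
a=ctrl.read_camera("scene"); cv2.imwrite("pics/s2.png",cv2.resize(a[190:340,170:370],None,fx=4,fy=4,interpolation=cv2.INTER_CUBIC))
E
```

```text
1 [ 33.5  21.9  82.1  -0.   76.  102.7]
-1 [ 33.5  21.9  82.1  -0.   76.  -77.3]
-1 7.0667 [0.4403 0.363  0.0646] [-0.51 -0.27  0.67] -0.05961263306672634
```

View pics/s2.png

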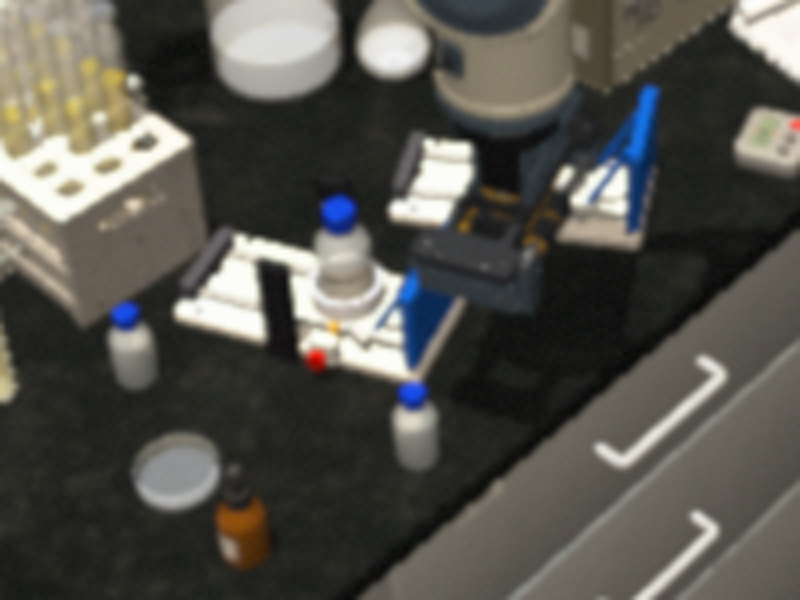

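The gripper stands in front of A's plate at about (480,270), clear of the bottle and everything else. Now I'll find contact, push to the stop, and ease back.

```bash
python3 - <<'E'
from pose import *
import cv2
f=lambda: float(np.dot(ctrl.current_contact_force(),d))
c=ctrl.move_l(at(.01,.064),vel=.02,contact_N=2.0); a0=along(); print("contact",c,a0,f(),ctrl.current_t())
if c and -.03<a0<.0:
    c2=ctrl.move_l(at(a0+.072,.064),vel=.02,contact_N=9); print("stop",c2,along()-a0,f(),ctrl.current_t())
    a=ctrl.read_camera("scene"); cv2.imwrite("pics/s3.png",cv2.resize(a[190:340,170:370],None,fx=4,fy=4,interpolation=cv2.INTER_CUBIC))
E
```

```text
contact True -0.01706056586762528 -2.5008078912957914 9.1833
stop True 0.05898706288676511 -6.344430444284945 11.8333
```

View pics/s3.png

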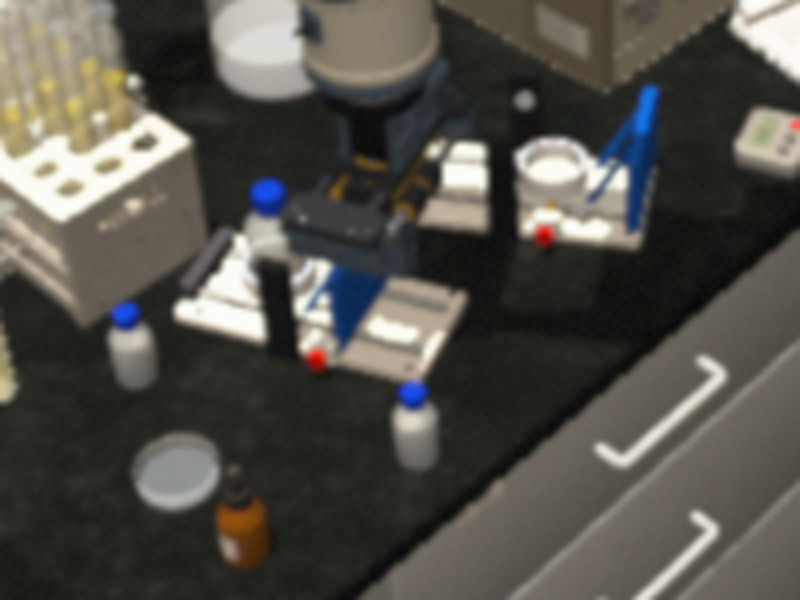

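The shuttle is in about 59 mm, with the bottle upright. I'll press once more gently to make certain it's on the stop, then ease back.

```bash
python3 - <<'E'
from pose import *
import cv2
f=lambda: float(np.dot(ctrl.current_contact_force(),d))
a0=-.01706; a1=along()
c=ctrl.move_l(at(a1+.008,.064),vel=.008,contact_N=8); print("press",c,along()-a0,f(),ctrl.current_t())
ctrl.sleep(.1); print(along()-a0,f())
ctrl.move_l(at(a0+.026,.064),vel=.02); print("back",along()-a0,f(),ctrl.current_t())
ctrl.move_l(at(-.08,.064),vel=.06); ctrl.move_l(at(-.08,.25),vel=.15)
q=list(ctrl.current_q()); q[0]=85; ctrl.movej(q); print(ctrl.current_t())
a=ctrl.read_camera("scene"); cv2.imwrite("pics/s4.png",cv2.resize(a[190:340,170:370],None,fx=4,fy=4,interpolation=cv2.INTER_CUBIC))
E
```

```text
press True 0.058815496129467175 -5.816950840319673 12.3833
0.05850296831479644 -6.252102671813458
back 0.026137069335918937 0.20654203158962636 14.2583
19.0167
```

View pics/s4.png

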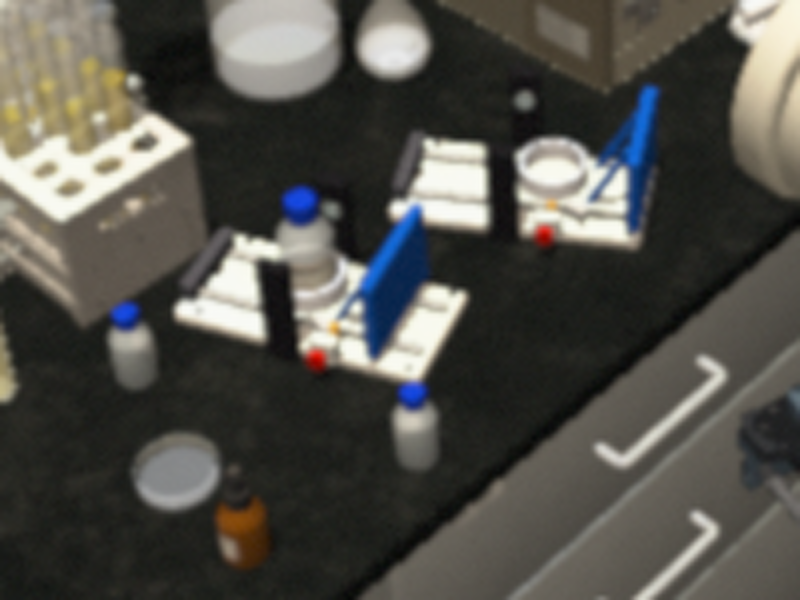

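The shuttle is latched at mid position, with the bottle upright between the columns and everything else unmoved. Both presses hit a rigid stop at about 59 mm past first contact.

```bash
python3 -c "
from bench import ctrl
print(ctrl.sign_off())"
```

```text
the job is handed in; nothing more can be done
None
```

I pushed reader_a's shuttle in to its end stop and eased it back until it latched at mid position, with the bottle upright between the columns and nothing else visibly moved; the job is handed in at about 19 s.

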